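Assemble the grain sieve set on its pan

ROBOT

A 6-joint arm with a two-finger parallel gripper is mounted at the origin on a cart in front of the work surface, level with it; the furniture and walls round the work are solid. World frame = base frame: x ahead of the robot, y to its left, z up, the work surface at z = 0. Lengths are in mm, angles in rad, forces in N, time in s.
With the tool pointing down it reaches from about 275 to 975 mm from the base axis. Payload 8.4 kg.
Tool frame: the origin (TCP) lies at the very end of the fingers, on their centre line; the grasp point (between the pads) lies grip_depth behind it (grip_depth is the distance from the TCP to the grasp point, in mm); z points along the fingers, y is the direction in which the jaws open and shut (so a half turn about z gives the same grasp; the last joint's range is limited). The gripper opens to 92 mm and grips with 3 to 60 N. Pads are 20 mm wide; open, the fingers measure 128 mm over their backs; the gripper's body (75 mm by 189 mm) begins 69 mm behind the grasp point.
Start: joints at [-1.278, 0.353, 1.633, -0, 1.155, -0.002], TCP at [181.591, -598.04, 214.583] pointing down, gripper open.
Joint ranges: [-2.63, 2.63], [-0.92, 2.1], [0.06, 2.66], [-1.3, 4.44], [0, 2.69], [-3.02, 3.02]. Speed limits (rad/s): [2.22, 2.22, 2.79, 3.14, 3.14, 3.14].

INTERFACE

Orientations are given as a unit quaternion [x, y, z, w].
In Python, from rig import * gives the robot as it stands.
- The arm moves only by the tool drive_tool, never from a script. Its argument "rows" is one flat list of numbers, 4 for each row, row after row: the shift along the tool's x, y, z scaled (see below), then the turn about the tool's z scaled (see below). A call has exactly 8 rows; each row is the pose to reach, as a shift and turn from the pose measured when the call began, along the tool's axes at that moment, turning the shorter way round; what a row does not reach only later rows make up. The controller multiplies each number of a shift by 0.25 m and each number of a turn by 2 pi rad. A row lasts 1/12 s, in which the tool goes at most 41.7 mm and 7.16 degrees, less where a joint would pass 70% of its speed; a pose out of reach is approached as far as the arm can. A call with a number of a shift or a turn outside -1 to 1 is refused whole. A call with a gripper value outside its range is refused whole. "gripper" is the opening, from 0 (shut) to 1 (fully open), set as the call begins (left out, the last holds). The fingers move at their own pace and stop on an object; "force" is the grip in N (left out, the last holds). Time passes only in rows, so rows that repeat a pose let the fingers close, or fill a call up. It gives the time, the measured TCP pose, the force and the opening at its end, in the units of the state.
- get_obs(): the state, without advancing time (a new reading comes with each control period).
- read_camera(name): name is "scene" or "top" or "wrist"; returns a dict with "image" (420x560x3 uint8, red, green, blue), "intrinsics" (3x3 intrinsics, pixels), "dist" ([k1, k2, p1, p2, k3] as OpenCV has them; the pictures are not rectified), "R" (3x3) and "t" (3): a world point X has camera coordinates R X + t. Camera axes: x right, y down, z forward; pixel columns grow to the right and rows downward; lengths in mm; the calibration is good to about 2 mm. A picture is of the moment at which its call begins. There is no depth.
- hand_in(): hands the job in, once; it reports no verdict.
The state is a dict: "clock": time; "qpos": joint angles; "qvel": joint speeds; "effort": joint torques, N m; "ee_pos": TCP position; "orientation": TCP orientation; "force": force on the tool from outside, world axes, zero at the start; "ft_torque": the same for the moment, N m; "grip_width": opening from 0.0 (shut) to 1.0 (fully open).
Only numpy, scipy, OpenCV 4.12 (cv2) and the standard library are available. Lean on these libraries where they do the work, as an engineer would, in place of code of your own. Each camera call takes 0.05 s, during which the arm holds its last target. There are 200 camera calls.

TASK

Put the sieve set together for grading casting grain: on the receiving pan, where it stands, stack the fine-mesh sieve, then the medium, then the coarse on top, and close the stack with the knobbed lid, each part nested squarely and fully home in the one below. Don't shift the pan, and leave the white tin, the doming block and the roll of tape where they are.

Things in the scene. Friction and masses are not known exactly. Their poses are not given: they have to be found in the camera images.
- pan: Receiving pan: round steel dish with a solid floor and a broad flat foot flange, 77 mm across the flange, 60 mm across the wall, rim top 26 mm above the bench, rim inside radius 27.5 mm, floor 5 mm thick. Loose on the bench, about 0.45 kg. Origin: centre of its underside, z up.
- fine_sieve_mid (a point): Fine sieve: open round steel ring, 26 mm high, 60 mm outside, close wire mesh (3 mm pitch, almost a grey sheet); stands upright, loose. Point: on its axis, half-way up (13 mm above its underside), z up. Its lowest 8 mm are a tapered foot (radius 22 to 25.8 mm) that nests in the rim below (inside radius 27.5) until the 60 mm shoulder rests on it; then the point is 31 mm above the pan's origin. Grasp across the outside wall.
- medium_sieve_mid (a point): Medium sieve: open round steel ring, 34 mm high, 60 mm outside, wire mesh of 7 mm pitch; stands upright, loose. Point: on its axis, half-way up (17 mm above its underside), z up. Its lowest 8 mm are a tapered foot (radius 22 to 25.8 mm) that nests in the rim below (inside radius 27.5) until the 60 mm shoulder rests on it; then the point is 22 mm above the fine sieve's. Grasp across the outside wall.
- coarse_sieve_mid (a point): Coarse sieve: open round steel ring, 44 mm high, 60 mm outside, wide wire mesh, two wires each way (18 mm pitch); stands upright, loose. Point: on its axis, half-way up (22 mm above its underside), z up. Its lowest 8 mm are a tapered foot (radius 22 to 25.8 mm) that nests in the rim below (inside radius 27.5) until the 60 mm shoulder rests on it; then the point is 31 mm above the medium sieve's. Grasp across the outside wall.
- sieve_lid_knob (a point): Lid: steel disc 60 mm across, 5 mm thick, its top 13 mm above its underside, on the same 8 mm nesting foot as the sieves, with a black round knob (22 mm across, 18 mm high, from 18 to 36 mm above the underside; 12 mm neck below it). Point: middle of the knob, 27 mm above the underside, z up; fully home it is 41 mm above the coarse sieve's point. Grasp the knob.
- stone_tin: Bystander: a closed round white tin, 63 mm across, 21 mm high, among the sieve parts; leave it alone. Origin at the centre of its underside.
- dap_block: Bystander: a brass doming cube with round hollows, 50 mm a side, near the back of the work; leave it alone. Origin at the centre of its underside.
- tape_roll: Bystander: a roll of masking tape lying flat, 65 mm across, 19 mm high, to the right of the work; leave it alone. Origin at the centre of its underside.
Things that resemble listed ones, but are neither listed nor needed, are in the scene too. Leave any brown or turquoise look-alike of the part that bears coarse_sieve_mid alone.

How it is judged:
By the outcome, as a careful person would: the job done as asked, in the order asked, and still so for the second after the job is handed in, with the robot touching nothing.
It also fails if it takes over 93 s, if anything falls off the work surface, if the arm or the gripper's body presses on something with over 40 N, if the wrist force passes 120 N, or if a joint passes its speed limit or range.

## Working session

There is one attempt and no reset: what is moved stays moved. The work goes in short steps, Python scripts to look and compute and a tool call to move; the robot and the scene stay as the last step left them, time stands still between calls to the robot, and variables do not carry over. Pictures are saved under pics/ and viewed, about 12 in all and at most 16, crops included, and the job is handed in when it is done.

Besides the shell and the picture viewer there is one more tool, called after "Request:" as name(argument=value, ...), one argument or row to a line, values as JSON. drive_tool: Moves the arm, as the interface text tells. Its arguments: {"type":"object","properties":{"rows":{"type":"array","items":{"type":"number"}},"gripper":{"type":"number"},"force":{"type":"number"}},"required":["rows"]}

```bash
ls; mkdir -p pics; cat > h.py <<'E'
from rig import *
import numpy as np, cv2
def snap(name,fn):
    c=read_camera(name); cv2.imwrite('pics/'+fn+'.png',cv2.cvtColor(np.asarray(c['image']),cv2.COLOR_RGB2BGR))
    np.savez('pics/'+fn+'.npz',**{k:np.asarray(c[k]) for k in c}); return c
def load(fn): return dict(np.load('pics/'+fn+'.npz'))
def px2w(c,uv,z):
    K=np.asarray(c['intrinsics'],float);R=np.asarray(c['R'],float);t=np.asarray(c['t'],float).ravel()
    p=cv2.undistortPoints(np.array(uv,float).reshape(-1,1,2),K,np.asarray(c['dist'],float)).reshape(-1,2)
    d=np.c_[p,np.ones(len(p))]@R; o=-R.T@t
    return o+d*((z-o[2])/d[:,2])[:,None]
def w2px(c,X):
    R=np.asarray(c['R'],float)
    return cv2.projectPoints(np.array(X,float).reshape(-1,1,3),cv2.Rodrigues(R)[0],np.asarray(c['t'],float),np.asarray(c['intrinsics'],float),np.asarray(c['dist'],float))[0].reshape(-1,2)
E
python3 - <<'E'
from h import *
a=snap('scene','s0');b=snap('top','t0')
print(get_obs())
for c in(a,b):print(c['intrinsics'],-np.array(c['R']).T@np.array(c['t']).ravel(),np.array(c['R'])[2])
E
```

```text
pics
{'clock': 0.1, 'qpos': array([-1.27838063e+00,  3.53596895e-01,  1.63405633e+00,  2.69335457e-06,
        1.15519127e+00, -2.44757279e-03]), 'qvel': array([ 0.00093809, -0.0015304 , -0.00221023, -0.00084157, -0.00127606,
       -0.00037467]), 'effort': array([-4.71206442e-05, -5.94904768e+01, -3.34929121e+01,  6.98482431e-02,
        1.83150207e-02, -2.87161185e-05]), 'ee_pos': array([ 181.47491925, -597.6089736 ,  213.92898495]), 'orientation': array([ 9.89151514e-01,  1.46897551e-01, -8.92126215e-05, -6.19534796e-04]), 'force': array([-0.53565711,  0.56169449,  0.23891449]), 'ft_torque': array([0.00703356, 0.01418481, 0.03750482]), 'grip_width': 1.0015463627560843}
[[410.53466067   0.         283.50709807]
 [  0.         410.53466067 208.43977951]
 [  0.           0.           1.        ]] [100.21215057 392.28033886 657.23704118] [ 0.55090273 -0.52299438 -0.65037148]
[[511.16066745   0.         279.95242075]
 [  0.         511.16066745 215.0536687 ]
 [  0.           0.           1.        ]] [ 407.42719364  -82.66262855 1252.57442996] [ 0.18936565 -0.0030047  -0.98190204]
```

View pics/t0.png

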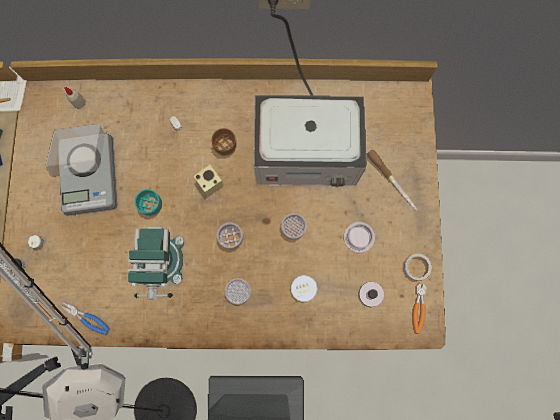

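View pics/s0.png

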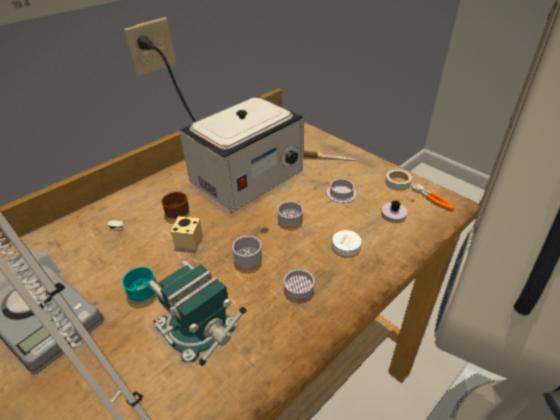

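```bash
python3 - <<'E'
from h import *
b=load('t0');im=cv2.cvtColor(b['image'],cv2.COLOR_RGB2BGR)
cv2.imwrite('pics/c0.png',cv2.resize(im[200:315,200:400],None,fx=4,fy=4,interpolation=cv2.INTER_CUBIC))
for n,uv,z in [('coarse',(230,235),44),('med',(293,226),34),('fine',(237,292),26),('pan',(360,237),26),('lid',(372,294),36),('tin',(304,289),21),('tape',(418,267),19),('dap',(208,180),50)]:
    print(n,px2w(b,uv,z).round())
E
```

```text
coarse [[591.  33.  44.]]
med [[ 616. -118.   34.]]
fine [[457.  15.  26.]]
pan [[ 591. -281.   26.]]
lid [[ 453. -306.   36.]]
tin [[ 465. -145.   21.]]
tape [[ 519. -423.   19.]]
dap [[725.  89.  50.]]
```

View pics/c0.png

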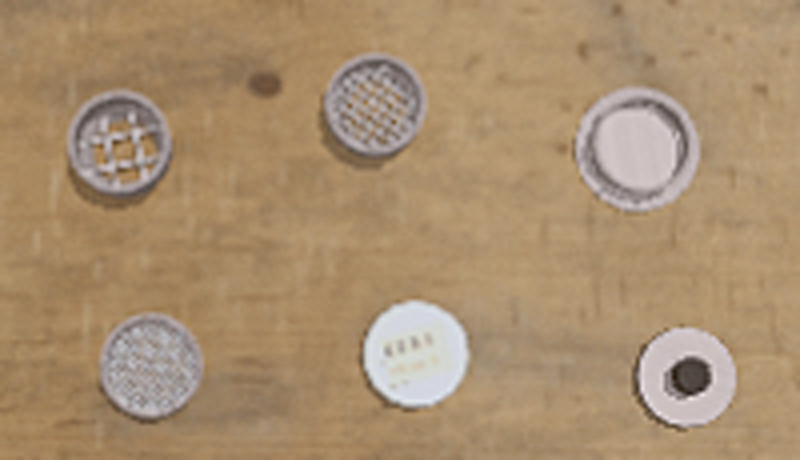

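```bash
cat >> h.py <<'E'
from scipy.spatial.transform import Rotation as Ro
def to(x,y,z,tilt=False):
    o=get_obs();M=Ro.from_quat(o['orientation']).as_matrix();d=M.T@(np.array([x,y,z])-o['ee_pos'])
    print('t',round(o['clock'],2),'at',o['ee_pos'].round(1),'F',np.round(o['force'],1),'w',round(o['grip_width']*92,1),'shift',(d/250).round(4)); return d/250
E
python3 - <<'E'
from h import *
import rig
print([n for n in dir(rig) if n[0]!='_'], getattr(rig,'grip_depth',None))
to(457,15,200)
o=get_obs();M=Ro.from_quat(o['orientation']).as_matrix();print(M.round(3))
c=read_camera('wrist');R=np.array(c['R']);print('cam in tool',(M.T@(-R.T@np.array(c['t']).ravel()-o['ee_pos'])).round(1),(M.T@R.T).round(3),c['intrinsics'])
b=load('t0');print(px2w(b,[(237.4,291.2)],26).round(),px2w(b,[(293.4,225.8)],34).round(),px2w(b,[(229.4,235.2)],44).round(),px2w(b,[(359.0,236.5)],0).round())
E
```

```text
['MotionError', 'get_obs', 'grip_depth', 'hand_in', 'read_camera'] 18.700000000000003
t 0.1 at [ 181.5 -597.6  213.9] F [-0.5  0.6  0.2] w 92.1 shift [ 1.7667 -2.0243  0.0583]
[[ 0.957  0.291 -0.   ]
 [ 0.291 -0.957  0.001]
 [ 0.    -0.001 -1.   ]]
cam in tool [  83.9   -1.5 -169. ] [[ 0.002 -0.954 -0.299]
 [ 1.     0.001  0.001]
 [-0.001 -0.299  0.954]] [[299.58350633   0.         276.55109926]
 [  0.         299.58350633 207.77249396]
 [  0.           0.           1.        ]]
[[459.  14.  26.]] [[ 616. -119.   34.]] [[591.  34.  44.]] [[ 596. -283.    0.]]
```

Request:
drive_tool(
  rows=[0.87,-1,0.05,0,0.87,-1,0.05,0,0.87,-1,0.05,0,0.87,-1,0.05,0,0.87,-1,0.05,0,0.87,-1,0.05,0,0.87,-1,0.05,0,0.87,-1,0.05,0],
  gripper=1,
)

```text
clock: 0.82
ee_pos: [317.1, -293.2, 201.7]
orientation: [0.989, 0.147, -0.0, -0.001]
force: [0.8, 0.1, 0.4]
grip_width: 0.997
```

Request:
drive_tool(
  rows=[0.87,-1,0.05,0,0.87,-1,0.05,0,0.87,-1,0.05,0,0.87,-1,0.05,0,0.87,-1,0.05,0,0.87,-1,0.05,0,0.87,-1,0.05,0,0.87,-1,0.05,0],
)

```text
clock: 1.48
ee_pos: [453.0, 11.1, 189.6]
orientation: [0.989, 0.147, 0.0, -0.0]
force: [0.3, -0.5, 0.2]
grip_width: 1.001
```

```bash
python3 - <<'E'
from h import *
to(457,15,150)
c=snap('wrist','w1');print(w2px(c,[(457,15,26),(591,-281,0)]).round())
E
```

```text
t 1.48 at [453.   11.1 189.6] F [ 0.3 -0.5  0.2] w 92.1 shift [ 0.0198 -0.0101  0.1582]
[[275. 187.]
 [549. 147.]]
```

View pics/w1.png

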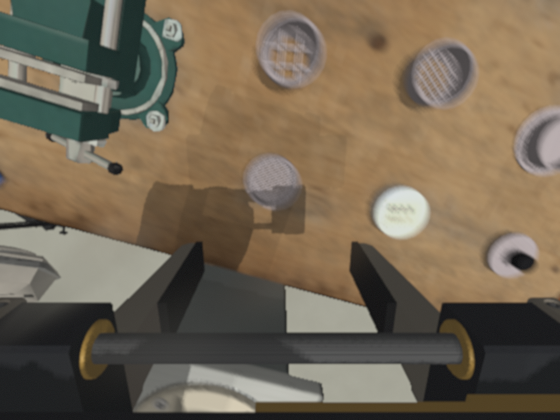

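```bash
cat >> h.py <<'E'
def fit(c,x,y,circs,rng=10,step=0.5):
    g=cv2.GaussianBlur(cv2.cvtColor(np.asarray(c['image']),cv2.COLOR_RGB2LAB),(0,0),1.0).astype(np.float32)
    G=np.sqrt(sum(cv2.Sobel(g[:,:,i],cv2.CV_32F,1,0)**2+cv2.Sobel(g[:,:,i],cv2.CV_32F,0,1)**2 for i in range(3)))
    G=np.minimum(G,150)
    a=np.linspace(0,2*np.pi,72,endpoint=False);best=[]
    r=np.arange(-rng,rng+.1,step)
    for dx in r:
        for dy in r:
            s=0
            for R,z in circs:
                p=w2px(c,np.c_[x+dx+R*np.cos(a),y+dy+R*np.sin(a),0*a+z]).astype(np.float32)
                s+=cv2.remap(G,p[:,0].reshape(-1,1),p[:,1].reshape(-1,1),cv2.INTER_LINEAR).mean()
            best.append((s,x+dx,y+dy))
    return np.round(max(best),1)
E
python3 - <<'E'
from h import *
for n in('t0','w1'):
    c=load(n)
    print(n)
    for nm,x,y,cs in [('fine',458,14,[(30,26),(27.5,26)]),('med',616,-119,[(30,34),(27.5,34)]),('coarse',591,34,[(30,44),(27.5,44)]),('pan',594,-282,[(38.5,2),(27.5,26)]),('lid',453,-306,[(30,13)])]:
        print(nm,fit(c,x,y,cs))
E
```

```text
t0
fine [162.4 458.5  14. ]
med [ 187.8  616.  -118.5]
coarse [204.7 589.   35. ]
pan [ 199.6  595.5 -283. ]
lid [ 129.   454.5 -308.5]
w1
fine [ 77.  461.5  20.5]
med [ 125.2  617.  -110. ]
coarse [104.6 589.   40.5]
pan [  67.9  595.  -272. ]
lid [  87.1  456.5 -300.5]
```

```bash
python3 - <<'E'
from h import *
c=snap('wrist','w2')
to(459,15,70)
for nm,x,y,cs in [('fine',458,14,[(30,26),(27.5,26)]),('med',616,-119,[(30,34),(27.5,34)]),('coarse',591,34,[(30,44),(27.5,44)]),('lid',453,-306,[(30,13)])]:
        print(nm,fit(c,x,y,cs))
E
```

```text
t 1.58 at [454.6  13.7 189.5] F [ 0.6 -0.6  0.5] w 91.7 shift [0.0175 0.0012 0.4779]
fine [137.1 459.   15.5]
med [ 212.1  615.5 -115.5]
coarse [200.6 590.   36. ]
lid [ 108.8  454.  -307. ]
```

Request:
drive_tool(
  rows=[0.018,0.001,0.15,0,0.018,0.001,0.3,0,0.018,0.001,0.45,0,0.018,0.001,0.56,0,0.018,0.001,0.64,0,0.018,0.001,0.69,0,0.018,0.001,0.722,0,0.018,0.001,0.722,0],
)

```text
clock: 2.25
ee_pos: [458.0, 14.7, 7.7]
orientation: [0.989, 0.149, -0.001, -0.001]
force: [-0.3, -0.0, -0.7]
grip_width: 1.0
```

Request:
drive_tool(
  rows=[0,0,0,0,0,0,0,0,0,0,0,0,0,0,0,0,0,0,0,0,0,0,0,0,0,0,0,0,0,0,0,0],
  gripper=0.5,
  force=30,
)

```text
clock: 2.92
ee_pos: [458.5, 14.7, 8.3]
orientation: [0.989, 0.149, -0.0, -0.001]
force: [-1.2, -0.0, 7.6]
grip_width: 0.636
```

```bash
python3 - <<'E'
from h import *
to(594,-282,120)
E
```

```text
t 2.92 at [458.5  14.7   8.3] F [-1.2 -0.   7.6] w 58.5 shift [ 0.1681  1.293  -0.4499]
```

Request:
drive_tool(
  rows=[0,0,-0.1,0,0,0,-0.25,0,0.02,0.12,-0.36,0,0.04,0.27,-0.42,0,0.06,0.42,-0.45,0,0.08,0.57,-0.45,0,0.1,0.72,-0.45,0,0.11,0.85,-0.45,0],
)

```text
clock: 3.58
ee_pos: [548.5, -182.7, 120.8]
orientation: [0.989, 0.149, 0.0, -0.001]
force: [0.8, 0.7, -1.7]
grip_width: 0.635
```

Request:
drive_tool(
  rows=[0.02,0.14,0,0,0.04,0.27,0,0,0.05,0.36,0,0,0.06,0.42,0,0,0.06,0.44,0,0,0.06,0.44,0,0,0.06,0.44,0,0,0.06,0.44,0,0],
)

```text
clock: 4.25
ee_pos: [594.6, -282.2, 120.5]
orientation: [0.989, 0.149, 0.0, -0.001]
force: [0.1, -0.1, -1.7]
grip_width: 0.636
```

```bash
python3 - <<'E'
from h import *
c=snap('wrist','w3');to(594,-282,40)
print(fit(c,594,-282,[(38.5,2),(27.5,26)]),fit(c,594,-282,[(38.5,2)]),fit(c,594,-282,[(27.5,26)]))
E
```

```text
t 4.3 at [ 594.7 -282.1  120.6] F [-0.3 -0.3 -1.2] w 58.3 shift [-0.0028 -0.0007  0.3224]
[ 123.5  594.  -281.5] [  76.   594.  -281.5] [  73.4  601.  -278.5]
```

View pics/w3.png

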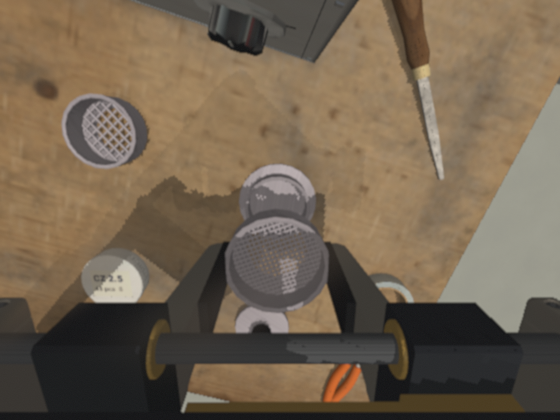

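```bash
python3 - <<'E'
from h import *
c=load('w3')
print('held',fit(c,594.7,-282,[(30,138.3),(27.5,138.3)]), fit(c,594.7,-282,[(30,138.3)]))
im=cv2.cvtColor(c['image'],cv2.COLOR_RGB2BGR)
im=cv2.resize(im,None,fx=4,fy=4,interpolation=cv2.INTER_CUBIC)
a=np.linspace(0,6.283,200)
for x,y,R,z,col in [(594,-281.5,38.5,2,(0,0,255)),(594,-281.5,27.5,26,(0,255,0)),(594,-281.5,30,26,(0,255,0)),(594.7,-282.1,30,138.3,(255,0,0))]:
    p=w2px(c,np.c_[x+R*np.cos(a),y+R*np.sin(a),0*a+z]); cv2.polylines(im,[np.int32((p+.5)*4)],True,col,1)
cv2.imwrite('pics/o3.png',im[600:1240,820:1400])
E
```

```text
held [ 147.6  595.7 -280.5] [ 106.3  595.7 -280.5]
```

View pics/o3.png

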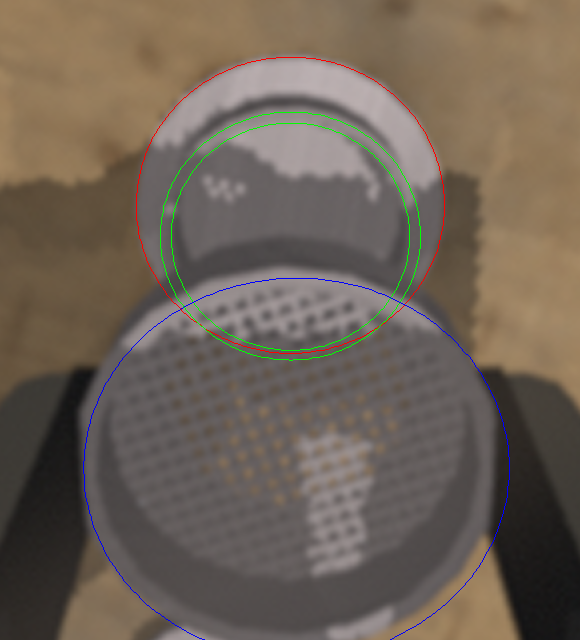

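Request:
drive_tool(
  rows=[-0.003,0.001,0.1,0,-0.003,0.001,0.2,0,-0.003,0.001,0.27,0,-0.003,0.001,0.3,0,-0.003,0.001,0.31,0,-0.003,0.001,0.31,0,-0.003,0.001,0.31,0,-0.003,0.001,0.31,0],
)

```text
clock: 4.97
ee_pos: [595.0, -282.8, 44.5]
orientation: [0.989, 0.149, 0.001, -0.0]
force: [0.7, -0.4, -0.3]
grip_width: 0.635
```

```bash
python3 - <<'E'
from h import *
c=snap('wrist','w4');to(594,-282,26.5);s=snap('scene','s4')
o=get_obs()['ee_pos'];zt=o[2]+17.7
print('held',fit(c,o[0],o[1],[(30,zt),(27.5,zt)],5),'pan',fit(c,594,-282,[(38.5,2)],6))
print('scene held',fit(s,o[0],o[1],[(30,zt),(27.5,zt)],6),'pan',fit(s,594,-282,[(38.5,2)],6))
im=cv2.cvtColor(c['image'],cv2.COLOR_RGB2BGR)
im=cv2.resize(im,None,fx=4,fy=4,interpolation=cv2.INTER_CUBIC)
a=np.linspace(0,6.283,200)
f=fit(c,o[0],o[1],[(30,zt),(27.5,zt)],5);g=fit(c,594,-282,[(38.5,2)],6)
for x,y,R,z,col in [(g[1],g[2],38.5,2,(0,0,255)),(f[1],f[2],30,zt,(255,0,0))]:
    p=w2px(c,np.c_[x+R*np.cos(a),y+R*np.sin(a),0*a+z]); cv2.polylines(im,[np.int32((p+.5)*4)],True,col,1)
cv2.imwrite('pics/o4.png',im[600:1200,720:1500])
E
```

```text
t 5.02 at [ 594.9 -282.8   44.4] F [-0.2 -0.6 -0.4] w 58.2 shift [-0.0025 -0.004   0.0716]
held [ 142.5  595.8 -281.3] pan [  67.9  594.  -281.5]
scene held [ 202.9  595.8 -283.3] pan [  68.5  593.5 -280. ]
```

View pics/o4.png

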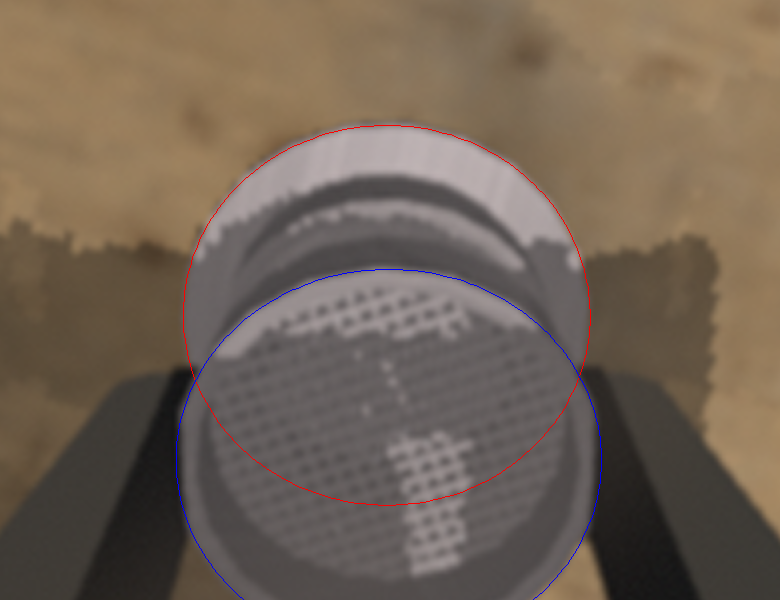

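```bash
python3 - <<'E'
from h import *
for n in ('s0','t0'):
    c=load(n)
    for cs in ([(38.5,2)],[(38.5,4)],[(30,26)],[(27.5,26)],[(38.5,3),(30,26),(27.5,26)]): print(n,cs,fit(c,594,-282,cs,7))
    print('fine',fit(c,458,14,[(30,26),(27.5,26)],6))
c=load('w4')
for z in (2,3,4,5): print(z,fit(c,594,-282,[(38.5,z)],6), fit(c,594,-282,[(38.5,z),(30,26)],6))
E
```

```text
s0 [(38.5, 2)] [  92.1  592.  -277.5]
s0 [(38.5, 4)] [ 105.1  601.  -289. ]
s0 [(30, 26)] [ 130.8  591.5 -277. ]
s0 [(27.5, 26)] [ 137.7  593.  -280. ]
s0 [(38.5, 3), (30, 26), (27.5, 26)] [ 358.1  591.5 -277.5]
fine [252.6 456.5  17.5]
t0 [(38.5, 2)] [  83.2  595.5 -283. ]
t0 [(38.5, 4)] [  83.4  595.  -282.5]
t0 [(30, 26)] [  93.8  599.  -277. ]
t0 [(27.5, 26)] [ 116.4  595.  -283. ]
t0 [(38.5, 3), (30, 26), (27.5, 26)] [ 290.9  595.5 -282.5]
fine [162.4 458.5  14. ]
2 [  67.9  594.  -281.5] [  95.9  594.5 -281.5]
3 [  67.4  594.  -281.5] [  98.4  594.5 -281. ]
4 [  66.9  594.  -281.5] [ 100.2  595.  -281. ]
5 [  66.1  594.5 -281.5] [ 102.2  595.  -281. ]
```

Request:
drive_tool(
  rows=[-0.002,-0.004,0,0,-0.002,-0.004,0.01,0,-0.002,-0.004,0.02,0,-0.002,-0.004,0.03,0,-0.002,-0.004,0.04,0,-0.002,-0.004,0.05,0,-0.002,-0.004,0.055,0,-0.002,-0.004,0.06,0],
)

```text
clock: 5.73
ee_pos: [593.8, -281.9, 28.8]
orientation: [0.989, 0.149, 0.001, -0.001]
force: [-0.9, -0.0, -0.9]
grip_width: 0.632
```

Request:
drive_tool(
  rows=[0,0,0.004,0,0,0,0.006,0,0,0,0.008,0,0,0,0.009,0,0,0,0.01,0,0,0,0.011,0,0,0,0.011,0,0,0,0.011,0],
)

```text
clock: 6.4
ee_pos: [594.0, -282.0, 26.3]
orientation: [0.989, 0.149, 0.001, -0.001]
force: [-1.5, 0.3, 1.2]
grip_width: 0.632
```

Request:
drive_tool(
  rows=[0,0,0,0,0,0,0,0,0,0,0,0,0,0,0,0,0,0,-0.03,0,0,0,-0.13,0,0,0,-0.28,0,0,0,-0.42,0],
  gripper=1,
)

```text
clock: 7.07
ee_pos: [593.2, -281.8, 132.4]
orientation: [0.989, 0.149, 0.0, -0.001]
force: [1.5, -1.6, -0.7]
grip_width: 1.003
```

```bash
python3 - <<'E'
from h import *
to(616,-117.5,150)
read_camera('wrist')
c=snap('wrist','w5');t=snap('top','t5');s=snap('scene','s5')
for n,c in (('w',c),('t',t),('s',s)):
  print(n,'fine',fit(c,594,-282,[(30,44),(27.5,44)],7),'pan',fit(c,594,-282,[(38.5,3)],6),'med',fit(c,616,-117,[(30,34),(27.5,34)],6),'coarse',fit(c,590,35,[(30,44),(27.5,44)],6))
E
```

```text
t 7.07 at [ 593.2 -281.8  132.4] F [ 1.5 -1.6 -0.7] w 92.3 shift [ 0.2814 -0.601  -0.0688]
w fine [ 119.5  601.  -281. ] pan [  76.  595. -282.] med [ 177.1  617.5 -120. ] coarse [  0. 596.  41.]
t fine [ 134.9  600.  -287. ] pan [  73.9  588.  -283.5] med [ 191.   616.  -118.5] coarse [203.6 589.   35. ]
s fine [ 231.   592.  -279.5] pan [  84.9  593.  -279.5] med [ 264.9  614.  -115. ] coarse [237.3 587.   38. ]
```

View pics/w5.png

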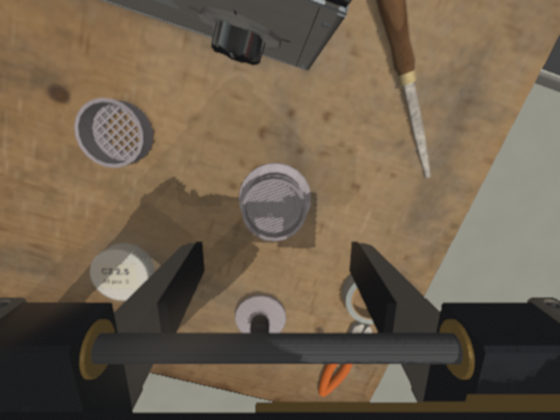

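Request:
drive_tool(
  rows=[0.07,-0.15,0,0,0.14,-0.3,0,0,0.21,-0.45,0,0,0.26,-0.56,0.05,0,0.28,-0.599,0.15,0,0.28,-0.599,0.23,0,0.28,-0.599,0.26,0,0.28,-0.599,0.26,0],
)

```text
clock: 7.93
ee_pos: [615.1, -118.1, 65.1]
orientation: [0.989, 0.15, -0.001, -0.001]
force: [-0.8, -0.0, -0.6]
grip_width: 1.001
```

```bash
python3 - <<'E'
from h import *
read_camera('wrist');c=snap('wrist','w6')
to(616,-118,10);print(fit(c,616,-118,[(30,34),(27.5,34)],6))
E
```

```text
t 8.03 at [ 617.2 -119.1   67.9] F [ 0.3  0.  -0.3] w 91.8 shift [-0.0038 -0.0058  0.2316]
[ 147.4  617.5 -118. ]
```

Request:
drive_tool(
  rows=[-0.003,-0.003,0.05,0,-0.003,-0.003,0.12,0,-0.003,-0.003,0.18,0,-0.003,-0.003,0.21,0,-0.003,-0.003,0.225,0,-0.003,-0.003,0.231,0,-0.003,-0.003,0.231,0,-0.003,-0.003,0.231,0],
)

```text
clock: 8.7
ee_pos: [617.0, -118.9, 10.9]
orientation: [0.989, 0.149, 0.002, 0.0]
force: [0.7, -0.3, -0.2]
grip_width: 1.001
```

Request:
drive_tool(
  rows=[0,0,0,0,0,0,0,0,0,0,0,0,0,0,0,0,0,0,0,0,0,0,0,0,0,0,0,0,0,0,0,0],
  gripper=0.5,
)

```text
clock: 9.37
ee_pos: [617.0, -118.9, 11.0]
orientation: [0.989, 0.149, 0.002, 0.0]
force: [-0.4, 0.1, 3.1]
grip_width: 0.635
```

```bash
python3 - <<'E'
from h import *
to(594,-282,130)
E
```

```text
t 9.37 at [ 617.  -118.9   11. ] F [-0.4  0.1  3.1] w 58.4 shift [-0.2784  0.597  -0.4763]
```

Request:
drive_tool(
  rows=[0,0,-0.1,0,0,0,-0.25,0,0,0,-0.4,0,-0.07,0.15,-0.48,0,-0.14,0.3,-0.48,0,-0.21,0.45,-0.48,0,-0.26,0.56,-0.48,0,-0.278,0.597,-0.48,0],
)

```text
clock: 10.03
ee_pos: [593.3, -286.5, 131.1]
orientation: [0.989, 0.148, 0.002, 0.001]
force: [0.4, 0.4, -0.7]
grip_width: 0.636
```

```bash
python3 - <<'E'
from h import *
[read_camera('wrist') for _ in range(2)];c=snap('wrist','w7')
to(594,-282,60);o=get_obs()['ee_pos'];zt=o[2]+23
f=fit(c,o[0],o[1],[(30,zt),(27.5,zt)],6);g=fit(c,594,-282,[(30,44)],5);p=fit(c,594,-282,[(38.5,3)],5)
print(f,f[1:]-o[:2],g,p)
E
```

```text
t 10.18 at [ 593.6 -282.1  130.4] F [-0.5  0.5 -2.2] w 58.4 shift [7.000e-04 2.000e-04 2.817e-01]
[ 155.2  594.1 -282.1] [ 0.52960338 -0.02661349] [  61.2  599.  -277. ] [  80.  594. -281.]
```

Request:
drive_tool(
  rows=[0.002,-0.001,0.1,0,0.002,-0.001,0.2,0,0.002,-0.001,0.26,0,0.002,-0.001,0.28,0,0.002,-0.001,0.285,0,0.002,-0.001,0.285,0,0.002,-0.001,0.285,0,0.002,-0.001,0.285,0],
)

```text
clock: 10.85
ee_pos: [595.2, -281.6, 60.5]
orientation: [0.989, 0.148, 0.003, 0.0]
force: [-0.2, -0.8, -1.2]
grip_width: 0.636
```

```bash
python3 - <<'E'
from h import *
c=snap('wrist','w8')
to(594,-282,47);o=get_obs()['ee_pos'];zt=o[2]+23
f=fit(c,o[0],o[1],[(30,zt),(27.5,zt)],6);p=fit(c,594,-282,[(38.5,3)],5)
print(f,f[1:]-o[:2],p)
im=cv2.cvtColor(c['image'],cv2.COLOR_RGB2BGR)
im=cv2.resize(im,None,fx=4,fy=4,interpolation=cv2.INTER_CUBIC)
a=np.linspace(0,6.283,200)
for x,y,R,z,col in [(p[1],p[2],38.5,3,(0,0,255)),(p[1],p[2],30,44,(0,255,0)),(f[1],f[2],30,zt,(255,0,0))]:
    q=w2px(c,np.c_[x+R*np.cos(a),y+R*np.sin(a),0*a+z]); cv2.polylines(im,[np.int32((q+.5)*4)],True,col,1)
cv2.imwrite('pics/o8.png',im[600:1200,720:1500])
E
```

```text
t 10.9 at [ 595.  -281.7   60.4] F [-0.1 -0.1 -1.1] w 58.4 shift [-0.0046 -0.0003  0.0536]
[ 149.6  595.5 -280.2] [0.45151439 1.53922923] [  68.4  594.  -281.5]
```

View pics/o8.png

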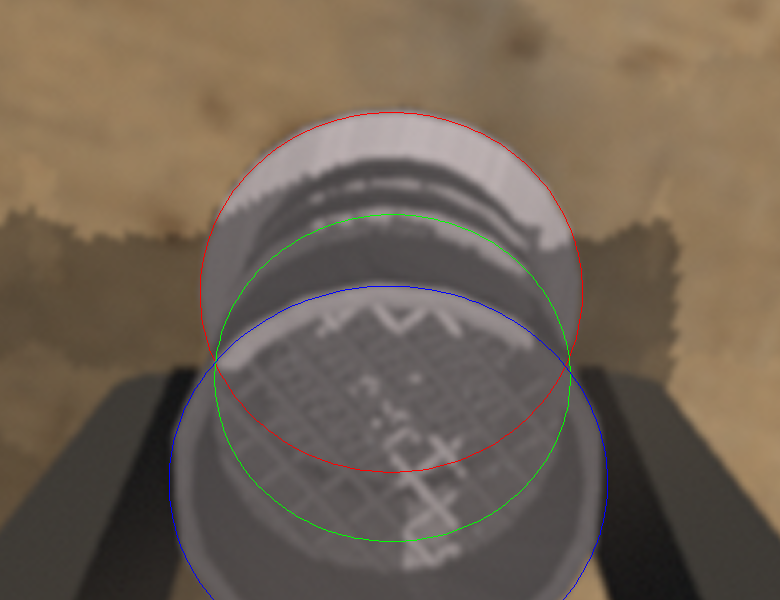

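Request:
drive_tool(
  rows=[-0.003,0,0,0,-0.003,0,0.01,0,-0.003,0,0.02,0,-0.003,0,0.03,0,-0.003,0,0.038,0,-0.003,0,0.044,0,-0.003,0,0.048,0,-0.003,0,0.05,0],
)

```text
clock: 11.57
ee_pos: [594.3, -281.9, 47.6]
orientation: [0.989, 0.148, 0.002, 0.0]
force: [0.3, 0.1, -0.4]
grip_width: 0.635
```

Request:
drive_tool(
  rows=[0,0,0.002,0,0,0,0.004,0,0,0,0.005,0,0,0,0.005,0,0,0,0.005,0,0,0,0.005,0,0,0,0.005,0,0,0,0.005,0],
)

```text
clock: 12.23
ee_pos: [594.4, -281.9, 47.0]
orientation: [0.989, 0.148, 0.003, 0.0]
force: [-2.4, 1.7, 4.9]
grip_width: 0.637
```

Request:
drive_tool(
  rows=[0,0,0,0,0,0,0,0,0,0,0,0,0,0,0,0,0,0,-0.03,0,0,0,-0.13,0,0,0,-0.28,0,0,0,-0.4,0],
  gripper=1,
)

```text
clock: 12.9
ee_pos: [593.8, -281.9, 148.9]
orientation: [0.989, 0.148, 0.002, 0.0]
force: [1.4, -0.7, 0.2]
grip_width: 1.001
```

```bash
python3 - <<'E'
from h import *
read_camera('top');c=snap('wrist','w9');s=snap('scene','s9')
to(590,35,130)
print('w',fit(c,595,-281,[(30,70),(27.5,70)],5),'s',fit(s,594,-281,[(30,70),(27.5,70)],5),fit(s,590,35,[(30,44),(27.5,44)],6))
E
```

```text
t 13.05 at [ 595.7 -282.8  150.5] F [-0.2 -0.3 -0.4] w 92.1 shift [ 0.3501 -1.2225  0.0788]
w [ 122.1  595.  -281. ] s [ 229.4  592.  -278.5] [237.1 587.   38. ]
```

Request:
drive_tool(
  rows=[0.04,-0.14,0,0,0.08,-0.29,0,0,0.12,-0.44,0,0,0.16,-0.59,0,0,0.2,-0.73,0,0,0.24,-0.86,0,0,0.27,-0.96,0,0,0.28,-0.99,0,0],
)

```text
clock: 13.72
ee_pos: [588.9, -22.2, 148.7]
orientation: [0.989, 0.149, 0.004, 0.001]
force: [0.4, -1.5, 0.4]
grip_width: 1.001
```

```bash
python3 - <<'E'
from h import *
to(589.5,35.5,75)
E
```

```text
t 13.72 at [588.9 -22.2 148.7] F [ 0.4 -1.5  0.4] w 92.1 shift [ 0.0683 -0.2208  0.2945]
```

Request:
drive_tool(
  rows=[0.035,-0.11,0.03,0,0.06,-0.18,0.1,0,0.068,-0.22,0.2,0,0.068,-0.22,0.27,0,0.068,-0.22,0.29,0,0.068,-0.22,0.29,0,0.068,-0.22,0.29,0,0.068,-0.22,0.29,0],
)

```text
clock: 14.38
ee_pos: [590.2, 34.7, 77.1]
orientation: [0.989, 0.149, 0.005, 0.001]
force: [-0.4, 0.4, -0.0]
grip_width: 0.999
```

```bash
python3 - <<'E'
from h import *
c=snap('wrist','w10')
to(589.5,35.5,14);print(get_obs()['orientation'].round(4),fit(c,590,36,[(30,44),(27.5,44)],6))
E
```

```text
t 14.43 at [590.4  34.7  77.3] F [-0.4  0.5  0.3] w 91.9 shift [-0.0047 -0.005   0.253 ]
[0.9888 0.1489 0.0048 0.0013] [164.  591.5  36.5]
```

Request:
drive_tool(
  rows=[-0.004,-0.003,0.06,0,-0.004,-0.003,0.13,0,-0.004,-0.003,0.19,0,-0.004,-0.003,0.23,0,-0.004,-0.003,0.25,0,-0.004,-0.003,0.253,0,-0.004,-0.003,0.253,0,-0.004,-0.003,0.253,0],
)

```text
clock: 15.1
ee_pos: [590.5, 35.0, 14.8]
orientation: [0.989, 0.149, 0.005, 0.001]
force: [0.8, 0.3, 0.7]
grip_width: 0.996
```

Request:
drive_tool(
  rows=[0,0,0,0,0,0,0,0,0,0,0,0,0,0,0,0,0,0,0,0,0,0,0,0,0,0,0,0,0,0,0,0],
  gripper=0.5,
)

```text
clock: 15.77
ee_pos: [590.6, 35.1, 15.0]
orientation: [0.989, 0.149, 0.005, 0.001]
force: [-0.8, -0.2, 2.6]
grip_width: 0.64
```

```bash
python3 - <<'E'
from h import *
to(594.3,-282,150);print(get_obs()['orientation'].round(4))
E
```

```text
t 15.77 at [590.6  35.1  15. ] F [-0.8 -0.2  2.6] w 58.9 shift [-0.3537  1.2188 -0.5384]
[0.9888 0.1489 0.0055 0.0014]
```

Request:
drive_tool(
  rows=[0,0,-0.1,0,0,0,-0.25,0,0,0,-0.4,0,-0.03,0.1,-0.52,0,-0.07,0.25,-0.54,0,-0.11,0.4,-0.54,0,-0.15,0.55,-0.54,0,-0.19,0.67,-0.54,0],
)

```text
clock: 16.43
ee_pos: [593.0, -141.2, 150.5]
orientation: [0.989, 0.149, 0.006, 0.002]
force: [0.9, 0.6, -1.0]
grip_width: 0.64
```

Request:
drive_tool(
  rows=[-0.04,0.15,0,0,-0.08,0.29,0,0,-0.11,0.4,0,0,-0.14,0.49,0,0,-0.157,0.54,0,0,-0.16,0.55,0,0,-0.16,0.55,0,0,-0.16,0.55,0,0],
)

```text
clock: 17.1
ee_pos: [595.1, -283.1, 150.5]
orientation: [0.989, 0.149, 0.006, 0.001]
force: [-0.4, -0.1, -1.1]
grip_width: 0.637
```

```bash
python3 - <<'E'
from h import *
c=snap('wrist','w11')
to(594.3,-282,83);o=get_obs()['ee_pos'];zt=o[2]+29
f=fit(c,o[0],o[1],[(30,zt),(27.5,zt)],6);print(f[1:]-o[:2],get_obs()['orientation'].round(4),fit(c,594,-282,[(38.5,3)],5),fit(c,594,-282,[(30,70)],5))
E
```

```text
t 17.15 at [ 595.3 -282.9  150.7] F [-0.6  0.1 -0.7] w 58.4 shift [-0.0056 -0.0057  0.2705]
[1.03428002 1.47311146] [0.9888 0.1494 0.0056 0.0014] [  76.9  594.  -281.5] [  65.8  594.5 -280.5]
```

Request:
drive_tool(
  rows=[-0.006,-0.004,0.08,0,-0.006,-0.004,0.16,0,-0.006,-0.004,0.21,0,-0.006,-0.004,0.24,0,-0.006,-0.004,0.255,0,-0.006,-0.004,0.258,0,-0.006,-0.004,0.258,0,-0.006,-0.004,0.258,0],
)

```text
clock: 17.82
ee_pos: [594.9, -282.6, 87.0]
orientation: [0.989, 0.149, 0.006, 0.002]
force: [-0.3, -0.0, -0.5]
grip_width: 0.639
```

```bash
python3 - <<'E'
from h import *
c=snap('wrist','w12')
to(594.1,-282,77);o=get_obs()['ee_pos'];zt=o[2]+29
f=fit(c,o[0],o[1],[(30,zt),(27.5,zt)],6);p=fit(c,594,-282,[(38.5,3)],5);print(f[1:]-o[:2],p)
im=cv2.cvtColor(c['image'],cv2.COLOR_RGB2BGR)
im=cv2.resize(im,None,fx=4,fy=4,interpolation=cv2.INTER_CUBIC)
a=np.linspace(0,6.283,200)
for x,y,R,z,col in [(594,-281.5,38.5,3,(0,0,255)),(594.5,-281.,30,70,(0,255,0)),(f[1],f[2],30,zt,(255,0,0))]:
    q=w2px(c,np.c_[x+R*np.cos(a),y+R*np.sin(a),0*a+z]); cv2.polylines(im,[np.int32((q+.5)*4)],True,col,1)
cv2.imwrite('pics/o12.png',im[550:1150,720:1500])
E
```

```text
t 17.87 at [ 594.9 -282.7   87. ] F [ 0.8 -0.3 -0.8] w 59.1 shift [-0.0026 -0.0038  0.0401]
[1.04191443 1.99254426] [  72.6  594.  -281.5]
```

View pics/o12.png

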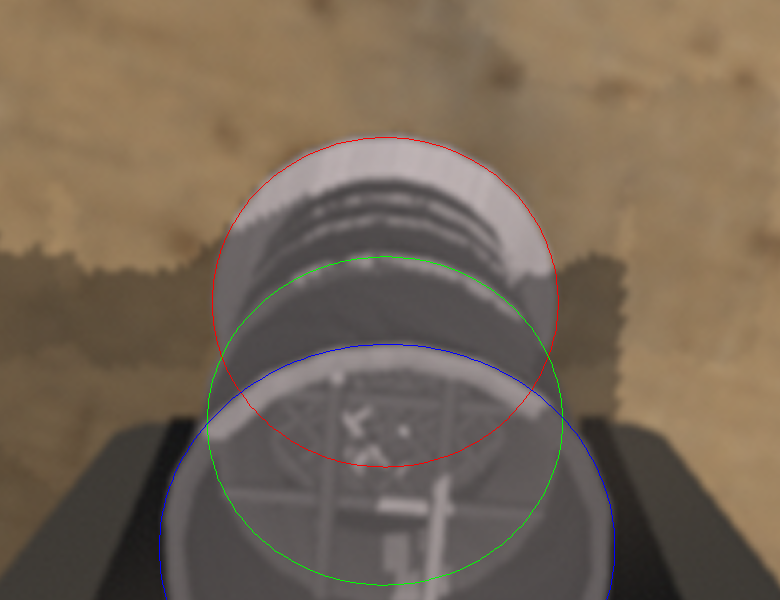

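Request:
drive_tool(
  rows=[-0.003,-0.002,0,0,-0.003,-0.002,0.008,0,-0.003,-0.002,0.014,0,-0.003,-0.002,0.02,0,-0.003,-0.002,0.026,0,-0.003,-0.002,0.031,0,-0.003,-0.002,0.035,0,-0.003,-0.002,0.037,0],
)

```text
clock: 18.53
ee_pos: [594.0, -282.4, 77.5]
orientation: [0.989, 0.149, 0.006, 0.002]
force: [-1.1, -1.4, 0.3]
grip_width: 0.641
```

Request:
drive_tool(
  rows=[0,0,0.001,0,0,0,0.002,0,0,0,0.003,0,0,0,0.004,0,0,0,0.004,0,0,0,0.004,0,0,0,0.004,0,0,0,0.004,0],
)

```text
clock: 19.2
ee_pos: [594.1, -282.4, 76.9]
orientation: [0.989, 0.149, 0.006, 0.002]
force: [-2.2, 1.1, 5.9]
grip_width: 0.64
```

Request:
drive_tool(
  rows=[0,0,0,0,0,0,0,0,0,0,0,0,0,0,0,0,0,0,-0.03,0,0,0,-0.13,0,0,0,-0.28,0,0,0,-0.43,0],
  gripper=1,
)

```text
clock: 19.87
ee_pos: [591.9, -281.8, 185.1]
orientation: [0.989, 0.149, 0.005, 0.001]
force: [1.3, 0.4, 0.0]
grip_width: 1.001
```

```bash
python3 - <<'E'
from h import *
[read_camera('top') for _ in range(2)];s=snap('scene','s13');w=snap('wrist','w13')
to(454,-307.5,90)
print('stack',fit(s,593,-280,[(30,106),(27.5,106)],6),fit(w,595,-281,[(30,106),(27.5,106)],6),'lid s',fit(s,453,-305,[(30,13)],7),'s0',fit(load('s0'),453,-305,[(30,13)],7),fit(load('t0'),453,-305,[(30,13),(11,36)],7))
cv2.imwrite('pics/c13.png',cv2.cvtColor(np.hstack([cv2.resize(s['image'][130:250,300:440],None,fx=3,fy=3),w['image'][:360]]),cv2.COLOR_RGB2BGR)) if 0 else cv2.imwrite('pics/c13.png',cv2.cvtColor(cv2.resize(s['image'][110:260,250:450],None,fx=4,fy=4,interpolation=cv2.INTER_CUBIC),cv2.COLOR_RGB2BGR))
E
```

```text
t 20.07 at [ 593.4 -282.6  186.1] F [ 0.6 -0.4 -1.2] w 92.0 shift [-0.5675 -0.0722  0.3761]
stack [ 183.5  591.  -279.5] [ 148.4  594.5 -281. ] lid s [ 127.5  454.5 -307.5] s0 [ 125.7  454.5 -307.5] [ 272.3  454.5 -308. ]
```

View pics/c13.png

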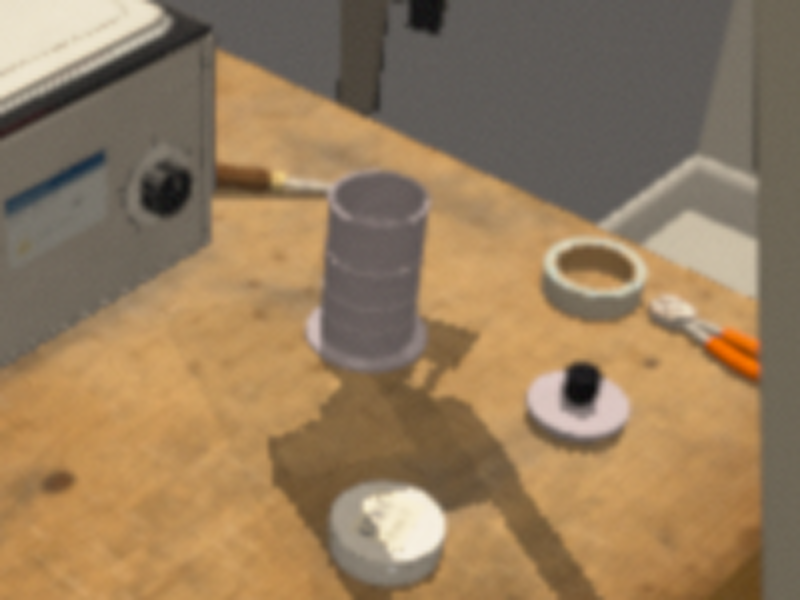

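Request:
drive_tool(
  rows=[-0.12,-0.02,0,0,-0.26,-0.03,0,0,-0.4,-0.05,0.03,0,-0.5,-0.06,0.12,0,-0.55,-0.068,0.24,0,-0.566,-0.07,0.34,0,-0.566,-0.07,0.375,0,-0.566,-0.07,0.375,0],
)

```text
clock: 20.73
ee_pos: [452.5, -306.6, 87.4]
orientation: [0.989, 0.149, 0.005, 0.001]
force: [-0.6, 0.3, 0.2]
grip_width: 1.001
```

```bash
python3 - <<'E'
from h import *
read_camera('top');c=snap('wrist','w14')
to(454.5,-308,17);print(get_obs()['orientation'].round(4),fit(c,455,-307,[(30,13)],6),fit(c,455,-307,[(11,36)],6))
E
```

```text
t 20.83 at [ 455.1 -307.9   90.3] F [-0.  -0.4  0.2] w 92.0 shift [-0.0063 -0.0022  0.2933]
[0.9887 0.1495 0.0072 0.0023] [  78.2  453.5 -307. ] [ 145.1  456.5 -306. ]
```

Request:
drive_tool(
  rows=[-0.004,-0.002,0.08,0,-0.004,-0.002,0.16,0,-0.004,-0.002,0.22,0,-0.004,-0.002,0.26,0,-0.004,-0.002,0.282,0,-0.004,-0.002,0.29,0,-0.004,-0.002,0.292,0,-0.004,-0.002,0.292,0],
)

```text
clock: 21.5
ee_pos: [455.7, -308.2, 18.1]
orientation: [0.989, 0.149, 0.008, 0.003]
force: [0.2, -0.5, -0.2]
grip_width: 1.0
```

Request:
drive_tool(
  rows=[0,0,0,0,0,0,0,0,0,0,0,0,0,0,0,0,0,0,0,0,0,0,0,0,0,0,0,0,0,0,0,0],
  gripper=0.1,
)

```text
clock: 22.17
ee_pos: [455.6, -308.2, 18.0]
orientation: [0.989, 0.15, 0.008, 0.003]
force: [0.5, -0.3, 1.2]
grip_width: 0.44
```

Request:
drive_tool(
  rows=[0,0,0,0,0,0,0,0,0,0,0,0,0,0,0,0,0,0,0,0,0,0,0,0,0,0,0,0,0,0,0,0],
)

```text
clock: 22.83
ee_pos: [455.6, -308.2, 18.0]
orientation: [0.989, 0.149, 0.008, 0.003]
force: [0.9, -1.0, 0.4]
grip_width: 0.233
```

```bash
python3 - <<'E'
from h import *
to(594,-282,190)
E
```

```text
t 22.83 at [ 455.6 -308.2   18. ] F [ 0.9 -1.   0.4] w 21.5 shift [ 0.5695  0.0688 -0.6794]
```

Request:
drive_tool(
  rows=[0,0,-0.1,0,0,0,-0.24,0,0,0,-0.4,0,0,0,-0.55,0,0.03,0.005,-0.66,0,0.12,0.015,-0.68,0,0.25,0.03,-0.68,0,0.37,0.045,-0.68,0],
)

```text
clock: 23.5
ee_pos: [545.9, -291.2, 190.9]
orientation: [0.989, 0.149, 0.009, 0.003]
force: [0.3, -0.8, -0.2]
grip_width: 0.227
```

Request:
drive_tool(
  rows=[0.1,0.01,0,0,0.16,0.02,0,0,0.19,0.023,0,0,0.2,0.024,0,0,0.2,0.024,0,0,0.2,0.024,0,0,0.2,0.024,0,0,0.2,0.024,0,0],
)

```text
clock: 24.17
ee_pos: [594.6, -282.5, 191.8]
orientation: [0.989, 0.149, 0.008, 0.003]
force: [-0.0, 0.4, -1.0]
grip_width: 0.229
```

```bash
python3 - <<'E'
from h import *
c=snap('wrist','w15');s=snap('scene','s15')
to(594,-282,128);o=get_obs()['ee_pos'];zt=o[2]-5
print(get_obs()['orientation'].round(4))
f=fit(c,o[0],o[1],[(30,zt)],6);p=fit(c,594.5,-281,[(30,106)],5);k=fit(c,o[0],o[1],[(11,o[2]+18)],6)
print(f,f[1:]-o[:2],p,k,fit(s,o[0]-2,o[1]+2,[(30,zt)],6))
im=cv2.cvtColor(c['image'],cv2.COLOR_RGB2BGR)
im=cv2.resize(im,None,fx=4,fy=4,interpolation=cv2.INTER_CUBIC)
a=np.linspace(0,6.283,200)
for x,y,R,z,col in [(594.5,-281,30,106,(0,255,0)),(f[1],f[2],30,zt,(255,0,0)),(o[0]+1,o[1]+1.5,30,zt,(0,0,255))]:
    q=w2px(c,np.c_[x+R*np.cos(a),y+R*np.sin(a),0*a+z]); cv2.polylines(im,[np.int32((q+.5)*4)],True,col,1)
cv2.imwrite('pics/o15.png',im[550:1150,720:1500])
E
```

```text
t 24.27 at [ 594.9 -282.5  191.9] F [ 0.   0.5 -1. ] w 21.2 shift [-0.007  -0.0054  0.2554]
[0.9888 0.1487 0.0085 0.0034]
[  69.9  592.9 -282. ] [-2.02132657  0.49795987] [  74.   595.  -280.5] [  50.1  598.9 -279.5] [  89.1  593.9 -281. ]
```

View pics/o15.png

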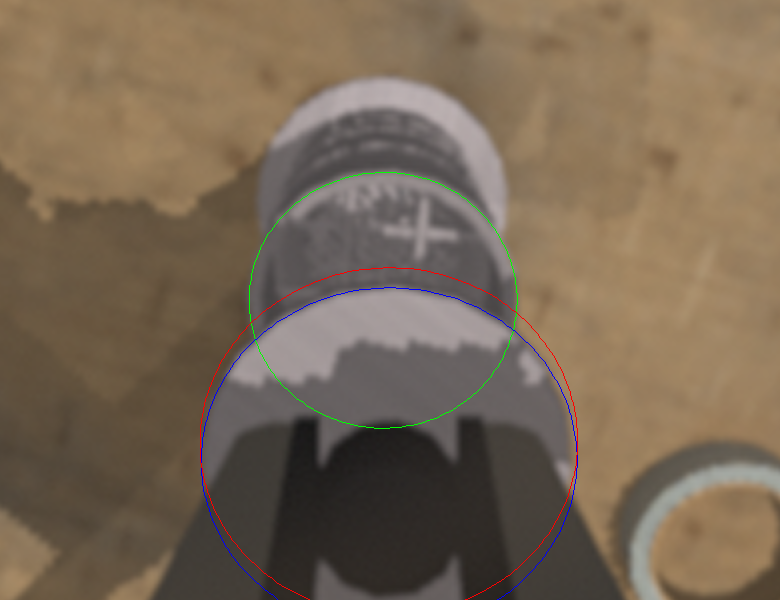

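```bash
python3 - <<'E'
from h import *
c=load('w15');o=get_obs()['ee_pos'];ux=np.array([.957,.291])
def pr(s,r,z): 
    xy=o[:2]+ux*(s+r); return ((w2px(c,[(xy[0],xy[1],z)])[0]+.5)*4-[720,550]).round()
for s in (-3,-1.5,0,1.5): print(s,'knob top -x edge',pr(s,-11,o[2]+18),'knob bottom +x',pr(s,11,o[2]),'disc top +x',pr(s,30,o[2]-5),'disc lower +x',pr(s,30,o[2]-10))
M=Ro.from_quat(get_obs()['orientation']).as_matrix();print(M[:,2])
s=load('s15')
im=cv2.resize(cv2.cvtColor(s['image'],cv2.COLOR_RGB2BGR)[70:230,250:430],None,fx=4.4,fy=3.7,interpolation=cv2.INTER_CUBIC)
im=cv2.resize(cv2.cvtColor(s['image'],cv2.COLOR_RGB2BGR)[80:230,270:410],None,fx=4,fy=4,interpolation=cv2.INTER_CUBIC)
cv2.imwrite('pics/c15.png',im)
E
```

```text
-3 knob top -x edge [398. 614.] knob bottom +x [397. 423.] disc top +x [397. 295.] disc lower +x [397. 286.]
-1.5 knob top -x edge [398. 605.] knob bottom +x [397. 414.] disc top +x [398. 286.] disc lower +x [397. 277.]
0 knob top -x edge [398. 596.] knob bottom +x [397. 405.] disc top +x [398. 277.] disc lower +x [397. 268.]
1.5 knob top -x edge [398. 586.] knob bottom +x [397. 396.] disc top +x [398. 267.] disc lower +x [397. 258.]
[ 0.01789744 -0.00417043 -0.99983113]
```

View pics/c15.png

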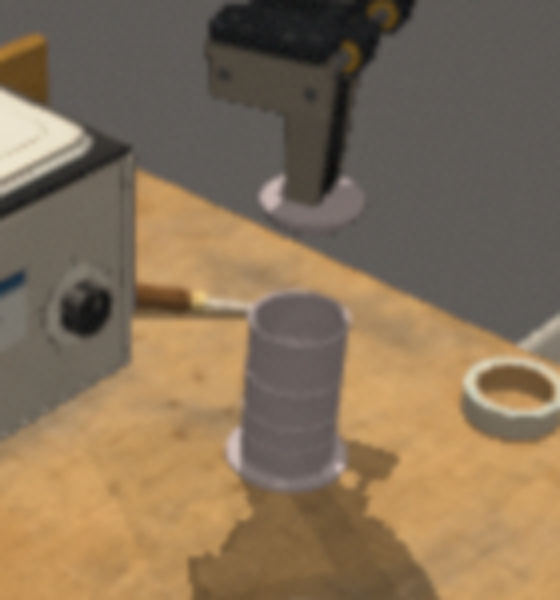

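Request:
drive_tool(
  rows=[0.001,-0.005,0.08,0,0.001,-0.005,0.15,0,0.001,-0.005,0.2,0,0.001,-0.005,0.23,0,0.001,-0.005,0.245,0,0.001,-0.005,0.246,0,0.001,-0.005,0.246,0,0.001,-0.005,0.246,0],
)

```text
clock: 24.93
ee_pos: [596.5, -281.7, 131.2]
orientation: [0.989, 0.149, 0.009, 0.004]
force: [0.0, -0.0, -1.4]
grip_width: 0.228
```

```bash
python3 - <<'E'
from h import *
c=snap('wrist','w16')
to(595.7,-281.9,116);o=get_obs()['ee_pos'];zt=o[2]-5
f=fit(c,o[0],o[1],[(30,zt)],6);p=fit(c,594.5,-281,[(30,106)],5)
print(f,f[1:]-o[:2],p)
im=cv2.cvtColor(c['image'],cv2.COLOR_RGB2BGR)
im=cv2.resize(im,None,fx=4,fy=4,interpolation=cv2.INTER_CUBIC)
a=np.linspace(0,6.283,200)
for x,y,R,z,col in [(594.5,-281,30,106,(0,255,0)),(f[1],f[2],30,zt,(255,0,0))]:
    q=w2px(c,np.c_[x+R*np.cos(a),y+R*np.sin(a),0*a+z]); cv2.polylines(im,[np.int32((q+.5)*4)],True,col,1)
cv2.imwrite('pics/o16.png',im[550:1150,720:1500])
E
```

```text
t 24.98 at [ 596.4 -281.7  131.3] F [-0.1  0.3 -0.9] w 21.3 shift [-0.004  -0.0008  0.061 ]
[  67.6  594.4 -281.2] [-2.03298879  0.51783168] [  65.3  589.5 -283. ]
```

View pics/o16.png

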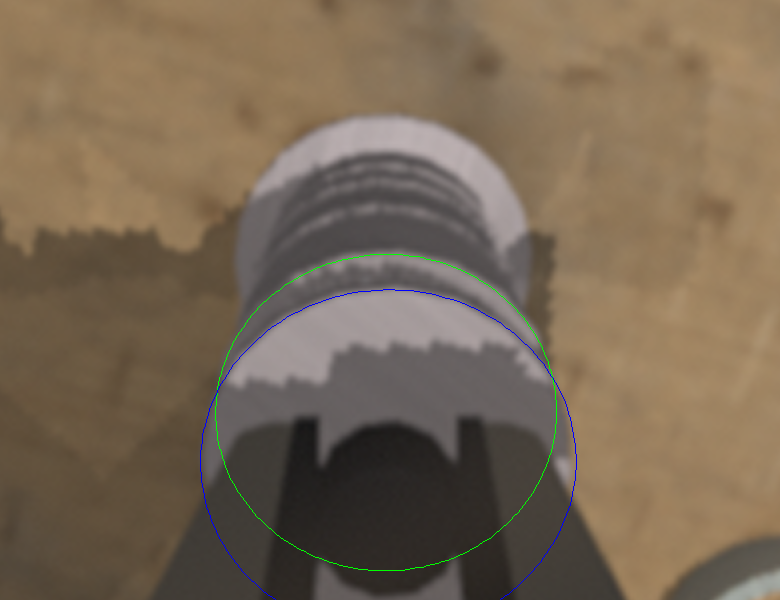

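Request:
drive_tool(
  rows=[-0.001,0,0.01,0,-0.001,0,0.02,0,-0.001,0,0.028,0,-0.001,0,0.035,0,-0.001,0,0.041,0,-0.001,0,0.046,0,-0.001,0,0.05,0,-0.001,0,0.053,0],
)

```text
clock: 25.65
ee_pos: [596.4, -281.8, 117.9]
orientation: [0.989, 0.149, 0.009, 0.004]
force: [0.3, -0.0, -0.7]
grip_width: 0.233
```

Request:
drive_tool(
  rows=[0,0,0.002,0,0,0,0.004,0,0,0,0.006,0,0,0,0.007,0,0,0,0.007,0,0,0,0.007,0,0,0,0.007,0,0,0,0.007,0],
)

```text
clock: 26.32
ee_pos: [596.5, -281.9, 116.1]
orientation: [0.989, 0.149, 0.009, 0.004]
force: [0.4, -0.2, -1.2]
grip_width: 0.229
```

Request:
drive_tool(
  rows=[0,0,0.002,0,0,0,0.003,0,0,0,0.004,0,0,0,0.004,0,0,0,0.004,0,0,0,0.004,0,0,0,0.004,0,0,0,0.004,0],
)

```text
clock: 26.98
ee_pos: [596.7, -281.9, 115.9]
orientation: [0.989, 0.149, 0.009, 0.004]
force: [-1.5, 0.8, 5.7]
grip_width: 0.233
```

Contact at the home height. Releasing and rising.

Request:
drive_tool(
  rows=[0,0,0,0,0,0,0,0,0,0,0,0,0,0,0,0,0,0,0,0,0,0,0,0,0,0,0,0,0,0,0,0],
  gripper=0.7,
)

```text
clock: 27.65
ee_pos: [596.7, -281.9, 115.8]
orientation: [0.989, 0.149, 0.009, 0.004]
force: [-0.3, -0.0, 1.0]
grip_width: 0.701
```

Request:
drive_tool(
  rows=[0,0,-0.02,0,0,0,-0.08,0,0,0,-0.18,0,0,0,-0.3,0,-0.1,0,-0.36,0,-0.24,0,-0.38,0,-0.38,0,-0.38,0,-0.5,0,-0.38,0],
)

```text
clock: 28.32
ee_pos: [473.9, -318.5, 209.6]
orientation: [0.989, 0.149, 0.01, 0.004]
force: [0.9, -0.7, 0.2]
grip_width: 0.701
```

```bash
python3 - <<'E'
from h import *
[read_camera('top') for _ in range(3)];s=snap('scene','s17');t=snap('top','t17');to(0,0,0)
for n,c in (('s',s),('t',t)): print(n,fit(c,594,-281,[(38.5,3)],6),fit(c,594,-281,[(30,111)],6),fit(c,594,-281,[(11,134)],6))
for n,cs,x,y in (('tin',[(31.5,21)],465,-145),('tape',[(32.5,19)],519,-423)): print(n,fit(load('s0'),x,y,cs,8),fit(s,x,y,cs,8),fit(load('t0'),x,y,cs,8),fit(t,x,y,cs,8))
A=cv2.resize(s['image'][80:260,270:400],None,fx=3,fy=3,interpolation=cv2.INTER_CUBIC);B=cv2.resize(t['image'][180:315,300:400],None,fx=4,fy=4,interpolation=cv2.INTER_CUBIC)
cv2.imwrite('pics/c17.png',cv2.cvtColor(np.hstack([A,B]),cv2.COLOR_RGB2BGR))
E
```

```text
t 28.57 at [ 476.1 -318.5  209.3] F [ 0.1 -0.8 -0.4] w 64.3 shift [-1.4616 -1.7859  0.7902]
s [  71.6  593.  -279. ] [ 130.  595. -281.] [ 136.   592.5 -277.5]
t [  83.2  595.5 -283. ] [ 126.5  595.  -282. ] [ 149.8  594.  -280.5]
tin [ 149.9  466.5 -142. ] [ 149.9  466.5 -142. ] [ 148.5  467.5 -144. ] [ 148.9  467.5 -144. ]
tape [ 108.8  517.  -416.5] [ 110.   517.  -416.5] [ 116.6  520.5 -423.5] [  55.9  525.  -415.5]
```

View pics/c17.png

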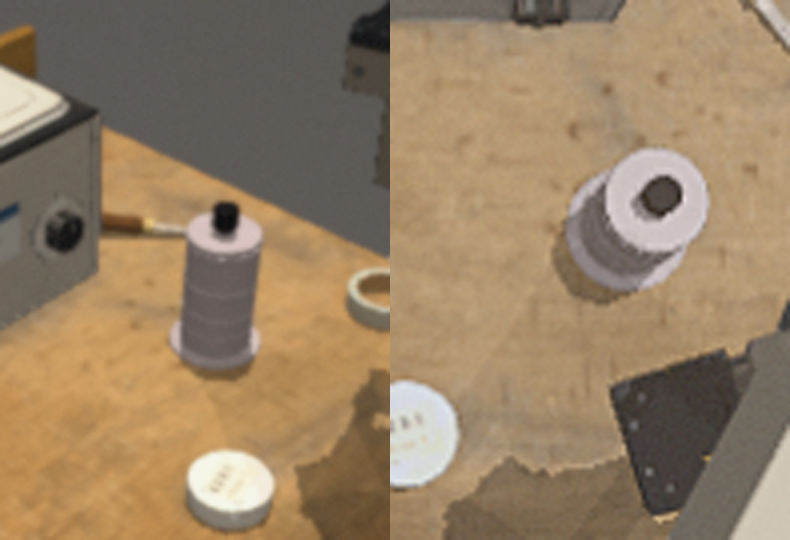

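```bash
python3 -c "
from rig import *
print(hand_in())"
```

```text
the job is handed in; nothing more can be done
None
```

The sieve set is stacked on the pan in the order asked: fine, medium, coarse, then the knobbed lid. The job was handed in at about 28.6 s on the robot clock.

- **Seating:** Every part came down within about 0.3 mm of its calculated home height. Contact force was 1.2 N for the fine sieve and about 5–6 N for the other three parts. In the last pictures the stack stands straight with even seams and the lid sits level.
- **Pan:** The top camera puts it at (595.5, -283) mm both before and after, so no movement was seen. The scene camera's estimates differed by 1–2 mm between looks, which is within its noise.
- **Bystanders:** The tin measures the same before and after in both cameras. The tape is unchanged in the scene camera; its final top-camera fit was poor, with the arm overhead, so I discounted it. The doming block was never approached, and I did not measure it again.
- **Disagreements:** The three cameras differed by 1–4 mm on absolute positions, so I lined each part up against the one below in the wrist camera's view. The lid's knob was gripped 2–3 mm off the tool axis, and I corrected for that before lowering it. The tool also built up about 1° of tilt over the job, which had no visible effect on how the parts sit.

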